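# Show the sprocket from the kit rack to the inspector's bench magnifier

### The job

Take the toothed sprocket by its top edge, draw it straight up out of its slot in the kit rack, then turn it and hold it up on the underside (the robot's side) of the bench magnifier for the inspector: centred in the lens, 15 cm from the glass, with a flat face looking squarely into the lens (either face will do). Leave the magnifier as it is set, and do not disturb the other parts in the rack or the things on the bench. Finish while still holding the sprocket steady there: do not put it down or let go.

Things in the scene. Friction and masses are not known exactly. Their poses are not given: they have to be found in the camera images.
- sprocket: the sprocket: flat toothed steel disc, 98 mm over its 18 teeth (8 mm deep), 9 mm thick, 20 mm bore, 0.3 to 0.45 kg. Origin at its centre; its y axis is the disc's axis, normal to its two like faces. At the start it stands on edge in a slot of the rack, centre 64 mm and top 113 mm above the bench; the only disc there with teeth
- rack: kit rack, fixed: aluminium base 110 x 212 mm, two black slotted bars, tops 60 mm high. Origin under its centre, on the bench. Five slots, 12 mm wide, 35 mm deep, at y = -72, -36, 0, 36, 72 mm. Discs stand in slots 1, 3, 5 (any order) in the rack's x-z plane, axis along its y, at x = 0, resting on the bars (at x = +-38 mm, 16 mm wide); 63 mm free between them
- plate_a: plain pressure plate: flat steel disc with a smooth rim, 90 mm across, 9 mm thick, standing on edge in another slot of the rack; origin at its centre, y axis along its own axis
- plate_b: plain pressure plate: flat steel disc with a smooth rim, 90 mm across, 9 mm thick, standing on edge in another slot of the rack; origin at its centre, y axis along its own axis
- magnifier: bench magnifier, fixed: round white base 170 mm across, 26 mm high, a steel post and a fork (244 mm wide over its knobs) that carries the round head from both sides. The head is a white ring 168 mm across, 34 mm thick, around a clear lens 106 mm across. Origin under the base's centre, on the bench; x axis level, pointing away from the robot's side
- lens (a point): centre of the lens, on the head's tilt axis, 290 mm above the middle of the base. Its x axis is the lens axis, pointing from the robot's side through the lens, up and away to the inspector; y is level, z the head's steep diameter. The sprocket's centre belongs at x = -150 mm, y = z = 0 here (about 200 mm above the bench), its y axis along this x axis, either way round
- mag_head (a joint): tilt of the magnifier's head in its fork, rad: 0 when the lens axis is level, growing as the face on the robot's side tips down; it starts between 0.5 and 0.75, so the lens axis rises that much towards the inspector. The hinge is stiff with friction and stays as set unless pushed
- lens_rim (a point): point on the head's rim, 84 mm from the lens centre along the head's z axis (its top edge)
- cap: blue plastic flanged cap, 54 mm across, 16 mm high, lying on the bench; origin under its centre
- lock_ring: small toothed lock ring of zinc-plated steel, 50 mm across, 5 mm thick, lying flat on the bench; origin under its centre
- driver: screwdriver with a black handle lying on the bench, along its x axis; 200 mm long, handle 26 mm thick; origin under its middle
- caliper: caliper lying flat on the bench along its x axis, 220 x 60 mm, 13 mm high; origin under the middle of its beam
- oiler: white plastic oil bottle with black cap, 56 mm across, 160 mm tall; origin under its centre
- tray: grey open tray of small zinc rings, 150 x 110 mm, 32 mm high; origin under its centre

How it is judged:
On the way, in this order (a step that is already met when the one before it is completed fails the run):
1. the sprocket is drawn straight up clear of the rack's bars, between the fingers and still standing in the plane of its slot (z of sprocket in the frame of rack above 0.115 m and x of sprocket in the frame of rack between -0.035 and 0.035 m and angle between the y axis of sprocket and the y axis of rack, either way round below 0.25 rad and contact force between sprocket and the fingers above 1 N), for 0.05 s.
2. it is held in front of the lens, squarely and centred (x of sprocket in the frame of lens between -0.18 and -0.12 m and y of sprocket in the frame of lens between -0.025 and 0.025 m and z of sprocket in the frame of lens between -0.025 and 0.025 m and angle between the y axis of sprocket and the x axis of lens, either way round below 0.2 rad and contact force between sprocket and the fingers above 1 N), for 0.2 s.
At the end, for the whole second after the job is handed in: Gripped by the fingers and at rest (0.03 m/s, 0.3 rad/s): the sprocket's centre 120 to 180 mm from the lens centre on the robot's side, within 25 mm of the lens axis both ways, disc axis within 0.2 rad of the lens axis, over 130 mm above the bench, touching neither rack nor magnifier (all of step 2 and height (world z) of sprocket above 0.13 m and linear speed of sprocket below 0.03 m/s and angular speed of sprocket below 0.3 rad/s and contact force between sprocket and rack below 0.1 N and contact force between sprocket and magnifier below 0.1 N); the arm keeps its last pose, push and grip.
It fails at once if the magnifier's head is pushed out of its setting (rim moved more than 10 mm) (distance of lens_rim from where it was at the start of the episode above 0.01 m).
It fails at once if a plain plate in the rack is disturbed (moved more than 12 mm) (distance of any of plate_a, plate_b from where it was at the start of the episode above 0.012 m).
It fails at once if a thing lying on the bench is shifted by more than 15 mm (distance of any of cap, lock_ring, driver, caliper, oiler, tray from where it was at the start of the episode above 0.015 m).
It also fails if it takes over 35 s, if anything falls off the work surface, if the arm or the gripper's body presses on something with over 40 N, if the wrist force passes 120 N, or if a joint passes its speed limit or range.

### The arm

A 6-joint arm with a two-finger parallel gripper is mounted at the origin on the work surface. World frame = base frame: x ahead of the robot, y to its left, z up, the work surface at z = 0. Lengths are in m, angles in rad, forces in N, time in s.
With the tool pointing down it reaches from about 0.3 to 0.875 m from the base axis. Payload 6.4 kg.
Tool frame: the origin (TCP) lies between the finger pads; the fingertips stand 8 mm ahead of it and the grasp point (between the pads) lies 11 mm behind it; z points along the fingers, y is the line along which they close (so a half turn about z gives the same grasp; the last joint's range is limited). The gripper opens to 85 mm and grips with 20 to 120 N. Pads are 22 mm wide; open, the fingers measure 114 mm over their backs; the gripper's body (76 mm by 85 mm) begins 54 mm behind the grasp point. The pads swing forward as they close: fully open they stand 13 mm farther back than shut.
Start: joints at [1.014, 0.181, 1.607, -0, 1.354, -0.206], TCP at [0.198, 0.54, 0.239] pointing down, gripper open.
Joint ranges: [-2.99, 2.99], [-0.89, 2.07], [0.3, 2.58], [-1.14, 4.28], [0, 2.63], [-3.12, 3.12]. Speed limits (rad/s): [2.57, 2.57, 3.01, 3.14, 3.14, 3.14].

### API

Orientations are given as a unit quaternion [w, x, y, z].
In Python, from cell import manip, solve_ik, eyes, order, nets gives the robot as it stands. Calls block until the motion is done:
- manip.goto(position, orientation): joint-space move of the TCP to a pose.
- manip.line_to(position, feed=0.15, rotation=None): straight line of the TCP; rotation=None keeps the orientation; feed is the mean speed in m/s.
- manip.set_joints(angles): joint-space move.
- manip.ungrasp() and manip.grasp(): open the fingers fully, or close them until they stop; the grip force is fixed at half the most.
- manip.dwell(seconds).
- solve_ik(position, orientation): joint angles nearest the present ones, or None.
- manip.state(): the state.
- eyes.capture(name): name is "scene" or "top" or "wrist"; returns a dict with "pixels" (384x512x3 uint8, red, green, blue), "camera_matrix" (3x3 intrinsics, pixels), "extrinsics" (4x4, takes a point from world to camera coordinates); the wrist camera has in their place "mount" (4x4, takes a point from camera to tool coordinates, whose origin is the TCP and whose axes are the flange's). Camera axes: x right, y down, z forward; pixel columns grow to the right and rows downward; lengths in m; the calibration is good to about 2 mm. A picture is of the moment at which its call begins: read the wrist's pose just before it. There is no depth.
A pose or a line that the arm cannot do raises manip.IKError and nothing moves.
- order.hand_in(): hands the job in; it is judged then, once.
Trained networks look in the newest picture that a camera, given by its name, has taken for a name from the list of things; names that differ only in an ending like _2 or _b are one class to them, and where a whole thing is asked for, a point or a joint stands for the part that bears it (a point fixed in the world has none). Each returns a list of dicts, best first, with "confidence" (0 to 1); they miss things now and then, are a little off and sometimes report something else, mostly with a low value. They report only what shows in the picture. A call takes as long as a camera call.
- nets.search_frame(camera, label): "box" ([centre column, centre row, width, height] in pixels, round what is visible of it).
- nets.masks_of(camera, label): "region" (384x512 bool, what is visible of it) and "box" ([centre column, centre row, width, height] in pixels, round what is visible of it).
- nets.spot_point(camera, label): "centre" ([column, row] in pixels: a listed point, or the origin of a listed thing).
The state is a dict: "time": time; "joint_pos": joint angles; "joint_velocities": joint speeds; "tau": joint torques, N m; "tool_pos": TCP position; "eef_rot": TCP orientation; "wrist_force": force on the tool from outside, world axes, zero at the start; "ft_torque": the same for the moment, N m; "opening": finger opening in m; "gripper_force": force on a finger pad.
Only numpy, scipy, OpenCV 4.12 (cv2) and the standard library are available. Lean on these libraries where they do the work, as an engineer would, in place of code of your own. Each camera call takes 0.05 s, during which the arm holds its last target. There are 200 camera calls.

## Working session

There is one attempt and no reset: what is moved stays moved. The work goes in short steps, each a Python script; the robot and the scene stay as the last script left them, time stands still between calls to the robot, and variables do not carry over. Pictures are saved under pics/ and viewed, at most 10 in all, crops included, and the job is handed in when it is done.

```bash
mkdir -p pics; ls
cat > h.py <<'E'
import numpy as np, cv2
from cell import manip, solve_ik, eyes, order, nets
E
python3 - <<'E'
from h import *
ims=[]
for c in ("scene","top"):
    d=eyes.capture(c); ims.append(d["pixels"])
    print(c,d["camera_matrix"].round(1).tolist(),d["extrinsics"].round(4).tolist())
    for l in ("sprocket","rack","plate_a","magnifier","lens","lens_rim","cap","lock_ring","driver","caliper","oiler","tray"):
        print(l,[(np.round(r["centre"],1).tolist(),round(r["confidence"],2)) for r in nets.spot_point(c,l)[:3]],[(np.round(r["box"]).astype(int).tolist(),round(r["confidence"],2)) for r in nets.search_frame(c,l)[:2]])
    cv2.imwrite(f"pics/{c}.png",cv2.resize(d["pixels"][:,:,::-1],(800,600),interpolation=cv2.INTER_CUBIC))
s=manip.state();print(s["time"],s["tool_pos"],s["eef_rot"])
E
```

```text
cell.py
pics
scene [[361.7, 0.0, 259.0], [0.0, 361.7, 196.9], [0.0, 0.0, 1.0]] [[-0.0456, 0.9989, 0.0069, -0.0834], [0.6703, 0.0357, -0.7412, -0.2385], [-0.7407, -0.0292, -0.6713, 1.5986], [0.0, 0.0, 0.0, 1.0]]
sprocket [([259.1, 233.0], 0.77)] [([262, 232, 13, 31], 0.66)]
rack [([274.7, 239.8], 0.64)] [([279, 235, 79, 52], 0.76)]
plate_a [([302.8, 220.0], 0.74), ([279.9, 229.5], 0.64)] [([304, 220, 15, 28], 0.71), ([282, 226, 11, 26], 0.61)]
magnifier [([162.2, 277.8], 0.83)] [([144, 240, 94, 131], 0.88)]
lens [([144.7, 210.4], 0.59)] [([146, 209, 70, 71], 0.97), ([305, 219, 12, 23], 0.38)]
lens_rim [([149.3, 175.7], 0.9)] [([146, 207, 64, 71], 0.77)]
cap [([221.9, 246.3], 0.51)] [([221, 248, 18, 14], 0.74), ([176, 188, 8, 3], 0.63)]
lock_ring [([219.4, 208.7], 0.56)] [([224, 208, 14, 7], 0.63)]
driver [] [([176, 189, 6, 2], 0.5)]
caliper [([352.5, 204.8], 0.65)] [([348, 204, 38, 44], 0.72)]
oiler [([358.6, 269.7], 0.89)] [([360, 257, 25, 47], 0.56)]
tray [([276.0, 297.3], 0.59)] [([279, 295, 59, 61], 0.94), ([279, 237, 78, 46], 0.61)]
top [[392.3, 0.0, 255.7], [0.0, 392.3, 190.1], 
[... 451 characters left out ...]
ns [([347.3, 135.1], 0.59)] [([350, 137, 72, 35], 0.56)]
lens_rim [([350.5, 143.3], 0.69)] [([349, 133, 61, 35], 0.78)]
cap [([284.3, 191.9], 0.73)] [([286, 193, 19, 17], 0.65)]
lock_ring [([288.4, 248.3], 0.58)] [([291, 246, 16, 10], 0.63), ([349, 148, 89, 63], 0.56)]
driver [] [([350, 260, 8, 40], 0.76), ([252, 197, 7, 21], 0.71)]
caliper [([150.3, 258.5], 0.61)] [([155, 262, 30, 63], 0.92)]
oiler [([159.0, 171.1], 0.72), ([347.3, 131.9], 0.29)] [([154, 171, 23, 20], 0.95), ([348, 135, 72, 39], 0.17)]
tray [([226.6, 142.0], 0.88)] [([349, 134, 67, 35], 0.69), ([228, 145, 51, 53], 0.58)]
2.5 [0.19758038 0.53999368 0.23928236] [-1.49120148e-05  1.74504010e-01  9.84656463e-01 -1.80491572e-05]
```

View pics/scene.png

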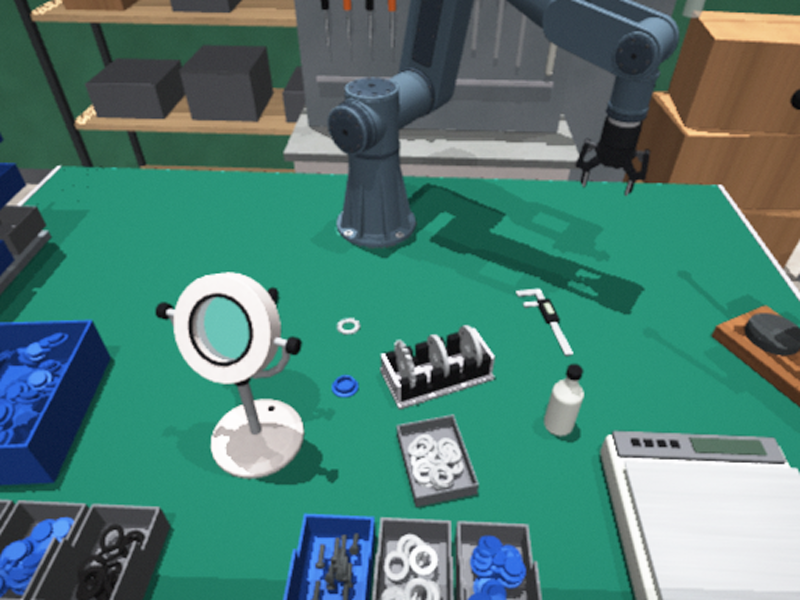

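View pics/top.png

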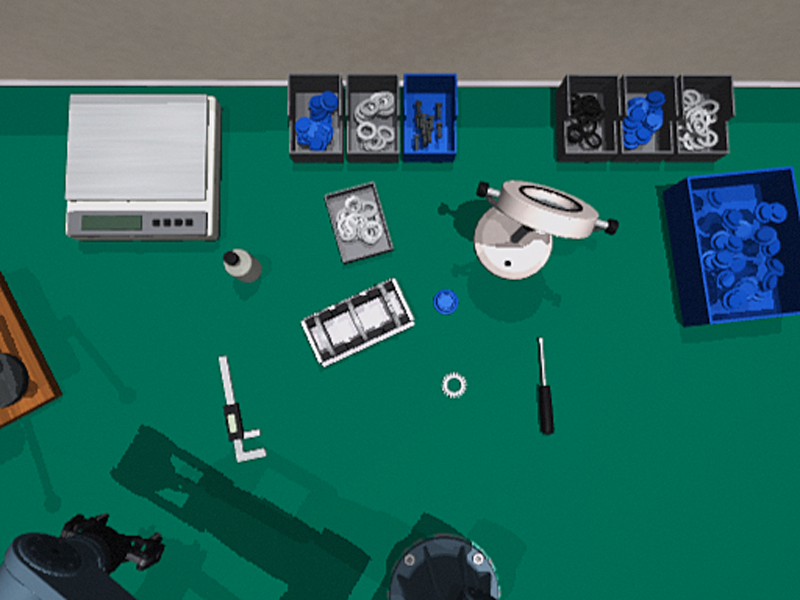

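```bash
cat >> h.py <<'E'
from scipy.spatial.transform import Rotation as R
def q2m(q): return R.from_quat(np.roll(q,-1)).as_matrix()
def m2q(m): return np.roll(R.from_matrix(m).as_quat(),1)
def wristP(d,s):
    T=np.eye(4);T[:3,:3]=q2m(s["eef_rot"]);T[:3,3]=s["tool_pos"]
    return d["camera_matrix"]@np.linalg.inv(T@d["mount"])[:3]
def proj(P,X):
    h=np.c_[np.atleast_2d(X),np.ones(len(np.atleast_2d(X)))]@P.T; return h[:,:2]/h[:,2:]
def tri(Ps,uv):
    A=np.vstack([[u*P[2]-P[0],v*P[2]-P[1]] for P,(u,v) in zip(Ps,uv)])
    X=np.linalg.svd(A)[2][-1];X=X[:3]/X[3]
    return X,[np.linalg.norm(proj(P,X)[0]-np.array(p)) for P,p in zip(Ps,uv)]
E
python3 - <<'E'
from h import *
Ks=np.array([[361.7,0,259],[0,361.7,196.9],[0,0,1]]);Es=np.array([[-0.0456, 0.9989, 0.0069, -0.0834], [0.6703, 0.0357, -0.7412, -0.2385], [-0.7407, -0.0292, -0.6713, 1.5986]])
Kt=np.array([[392.3,0,255.7],[0,392.3,190.1],[0,0,1]]);Et=np.array([[-0.0065, -0.9998, 0.0202, 0.0908], [-0.9948, 0.0044, -0.1022, 0.6038], [0.1021, -0.0208, -0.9946, 1.2541]])
Ps=[Ks@Es,Kt@Et]; np.save("P.npy",Ps)
for n,a,b in [("spr",(259.1,233),(250.5,192.5)),("rack",(274.7,239.8),(226,204.9)),("pa",(302.8,220),(209.5,213.4)),("pb",(279.9,229.5),(226.4,205.5)),("mag",(162.2,277.8),(326.8,156)),("lens",(144.7,210.4),(347.3,135.1)),("rim",(149.3,175.7),(350.5,143.3)),("cap",(221.9,246.3),(284.3,191.9)),("oiler",(358.6,269.7),(159,171.1)),("tray",(276,297.3),(226.6,142)),("lockring",(219.4,208.7),(288.4,248.3))]:
    X,e=tri(Ps,[a,b]);print(n,X.round(3),np.round(e,1))
d=eyes.capture("wrist");print(d["camera_matrix"].round(1).tolist(),d["mount"].round(3).tolist())
E
```

```text
spr [0.593 0.107 0.07 ] [1.  0.8]
rack [0.558 0.174 0.004] [4.3 3.6]
pa [0.528 0.24  0.067] [2.2 1.9]
pb [0.553 0.179 0.047] [1.2 1. ]
mag [ 0.723 -0.161  0.002] [2.6 2. ]
lens [ 0.726 -0.158  0.282] [2.  1.5]
rim [ 0.686 -0.144  0.359] [1.4 1.1]
cap [ 0.6   -0.008  0.009] [0.2 0.1]
oiler [0.671 0.41  0.011] [0.8 0.6]
tray [0.771 0.176 0.002] [3.4 2.4]
lockring [ 0.414 -0.029 -0.006] [2.9 2.6]
[[335.7, 0.0, 250.0], [0.0, 335.7, 189.3], [0.0, 0.0, 1.0]] [[0.001, -0.958, -0.286, 0.073], [1.0, 0.001, -0.0, 0.0], [0.001, -0.286, 0.958, -0.135], [0.0, 0.0, 0.0, 1.0]]
```

```bash
cat >> h.py <<'E'
def frame(z,y):
    z=z/np.linalg.norm(z); y=y-z*(y@z); y/=np.linalg.norm(y); return np.c_[np.cross(y,z),y,z]
def lensR(yaw,t):
    x=np.array([np.cos(t)*np.cos(yaw),np.cos(t)*np.sin(yaw),np.sin(t)]); y=np.array([-np.sin(yaw),np.cos(yaw),0]); return np.c_[x,y,np.cross(x,y)]
E
python3 - <<'E'
from h import *
f=lambda j:None if j is None else np.round(j,2).tolist()
L=lensR(-.3,.6); S=np.array([.726,-.158,.29])-.15*L[:,0]
for a in range(-100,101,20):
  for s in (1,-1):
    a_=np.radians(a); z=-L[:,2]*np.cos(a_)+L[:,1]*np.sin(a_)
    M=frame(z,s*L[:,0]); print(a,s,f(solve_ik(S-.026*z,m2q(M))))
print("grasp")
for yaw in (.45,.45+np.pi):
    y=np.array([-np.sin(yaw),np.cos(yaw),0]); print(f(solve_ik([.593,.107,.1],m2q(frame(np.array([0,0,-1.]),y)))))
print("look")
for p in ([.40,-.06,.35],[.36,.1,.42],[.36,-.2,.42],[.45,-.1,.25],[.45,-.1,.45]):
  z=np.array([.726,-.158,.27])-p
  for s in (1,-1): print(p,s,f(solve_ik(p,m2q(frame(z,s*np.array([0,1.,0]))))))
E
```

```text
-100 1 None
-100 -1 None
-80 1 None
-80 -1 None
-60 1 None
-60 -1 None
-40 1 [0.02, 0.28, 1.78, -1.02, 1.07, 1.06]
-40 -1 [0.02, 0.28, 1.78, -1.02, 1.07, -2.08]
-20 1 [-0.16, 0.05, 1.94, -0.67, 0.72, 0.66]
-20 -1 [-0.16, 0.05, 1.94, -0.67, 0.72, -2.48]
0 1 [-0.43, -0.08, 2.02, 0.13, 0.61, -0.21]
0 -1 [-0.43, -0.08, 2.02, 0.13, 0.61, 2.93]
20 1 [-0.69, -0.03, 2.01, 0.74, 0.87, -0.91]
20 -1 [-0.69, -0.03, 2.01, 0.74, 0.87, 2.24]
40 1 [-0.85, 0.17, 1.91, 0.96, 1.23, -1.21]
40 -1 [-0.85, 0.17, 1.91, 0.96, 1.23, 1.93]
60 1 [-0.92, 0.44, 1.75, 1.05, 1.56, -1.35]
60 -1 [-0.92, 0.44, 1.75, 1.05, 1.56, 1.8]
80 1 [-0.92, 0.71, 1.54, 1.12, 1.86, -1.4]
80 -1 [-0.92, 0.71, 1.54, 1.12, 1.86, 1.74]
100 1 [-0.86, 0.97, 1.32, 1.21, 2.15, -1.39]
100 -1 [-0.86, 0.97, 1.32, 1.21, 2.15, 1.76]
grasp
[-0.02, 0.4, 1.64, -0.0, 1.11, -2.04]
[-0.02, 0.4, 1.64, -0.0, 1.11, 1.1]
look
[0.4, -0.06, 0.35] 1 None
[0.4, -0.06, 0.35] -1 None
[0.36, 0.1, 0.42] 1 None
[0.36, 0.1, 0.42] -1 None
[0.36, -0.2, 0.42] 1 [-1.77, -0.75, 2.34, 1.16, 1.85, 3.04]
[0.36, -0.2, 0.42] -1 [-1.77, -0.75, 2.34, 1.16, 1.85, -0.1]
[0.45, -0.1, 0.25] 1 None
[0.45, -0.1, 0.25] -1 None
[0.45, -0.1, 0.45] 1 None
[0.45, -0.1, 0.45] -1 None
```

Run:
```python
from h import *
d=eyes.capture("wrist");Mt=d["mount"];np.save("mount.npy",Mt)
rng=np.random.default_rng(0);C=np.array([.726,-.158,.29]);L=lensR(-.3,.6)
out=[]
for i in range(6000):
    az=rng.uniform(-2.2,2.2);el=rng.uniform(-.3,1.2);r=rng.uniform(.25,.5)
    u=np.array([-np.cos(el)*np.cos(az),-np.cos(el)*np.sin(az),np.sin(el)])
    c=C+r*u; roll=rng.uniform(-np.pi,np.pi)
    # camera z=-u
    z=-u; x=np.cross([0,0,1.],z); M=frame(z,np.cross(z,x))@R.from_euler('z',roll).as_matrix()
    T=np.eye(4);T[:3,:3]=M;T[:3,3]=c; W=T@np.linalg.inv(Mt)
    if W[2,3]<.2: continue
    if abs(L[:,0]@(W[:3,3]-C))<.1 and np.linalg.norm(W[:3,3]-C)<.2: continue
    j=solve_ik(W[:3,3],m2q(W[:3,:3]))
    if j is not None: out.append((abs(u@L[:,0]),az,el,r,*W[:3,3],*j))
out=np.array(out);print(len(out));o=out[np.argsort(-out[:,0])];print(o[:25].round(2));np.save("look.npy",o)
```

```text
Traceback (most recent call last):
ValueError: time passes only in moves, steps and waits
```

Run:
```python
from h import *
Mt=np.load("mount.npy") if __import__('os').path.exists("mount.npy") else eyes.capture("wrist")["mount"]
rng=np.random.default_rng(0);C=np.array([.726,-.158,.28]);L=lensR(-.3,.6)
out=[];n=0
try:
  while n<400:
    az=rng.uniform(-1.5,1.5);el=rng.uniform(-.1,.8);r=rng.uniform(.28,.5)
    u=np.array([-np.cos(el)*np.cos(az),-np.cos(el)*np.sin(az),np.sin(el)])
    c=C+r*u; roll=rng.uniform(-np.pi,np.pi)
    z=-u; x=np.cross([0,0,1.],z); M=frame(z,np.cross(z,x))@R.from_euler('z',roll).as_matrix()
    T=np.eye(4);T[:3,:3]=M;T[:3,3]=c; W=T@np.linalg.inv(Mt); p=W[:3,3]
    if p[2]<.2 or np.linalg.norm(p-C)<.2: continue
    fl=p-.2*W[:3,2]   # flange-ish
    if np.hypot(*fl[:2])<.25 or np.linalg.norm(fl-[0,0,.4])>.75 : continue
    n+=1
    j=solve_ik(p,m2q(W[:3,:3]))
    if j is not None: out.append((abs(u@L[:,0]),az,el,r,*p,*j))
except Exception as e: print(n,e)
out=np.array(out);o=out[np.argsort(-out[:,0])];np.save("look.npy",o);print(len(o));print(o[:24].round(2).tolist() and "\n".join(map(str,o[:24].round(2).tolist())))
```

```text
295
[0.86, -0.44, -0.09, 0.48, 0.44, 0.01, 0.25, 0.41, 0.36, 2.38, 4.27, 1.5, -0.4]
[0.86, -0.5, -0.1, 0.36, 0.54, -0.08, 0.24, -0.55, 0.53, 2.46, 2.85, 1.67, -2.6]
[0.85, -0.48, -0.08, 0.39, 0.51, -0.07, 0.24, -0.53, 0.61, 2.5, 2.88, 1.82, -2.42]
[0.83, -0.02, -0.07, 0.37, 0.51, -0.15, 0.3, -1.1, -0.38, 2.55, 1.67, 1.03, 2.53]
[0.81, -0.39, 0.01, 0.4, 0.51, -0.04, 0.27, 0.14, 0.22, 2.39, 4.0, 1.27, -0.66]
[0.78, 0.07, -0.02, 0.5, 0.38, -0.2, 0.3, -1.7, -0.33, 2.48, 1.19, 1.7, 2.96]
[0.78, 0.14, -0.05, 0.43, 0.45, -0.18, 0.24, -1.37, 0.62, 2.47, 1.82, 1.85, -0.88]
[0.78, 0.18, -0.08, 0.4, 0.48, -0.23, 0.24, -1.33, 0.63, 2.1, 1.52, 1.87, -2.08]
[0.76, -0.09, 0.07, 0.38, 0.5, -0.13, 0.27, -1.02, 0.38, 2.55, 2.27, 1.65, -1.28]
[0.76, 0.18, -0.05, 0.4, 0.48, -0.2, 0.24, -1.29, 0.67, 2.3, 1.78, 1.88, -1.21]
[0.76, -0.31, 0.11, 0.35, 0.53, -0.11, 0.33, -0.67, -0.58, 2.45, 1.29, 0.45, -2.64]
[0.75, 0.11, 0.01, 0.44, 0.44, -0.22, 0.3, -1.46, 0.05, 2.26, 1.29, 1.66, -2.8]
[0.75, 0.09, 0.02, 0.49, 0.39, -0.22, 0.3, -1.63, 0.02, 2.32, 1.19, 1.78, -2.7]
[0.75, 0.09, 0.03, 0.45, 0.43, -0.22, 0.28
[... 156 characters left out ...]
0.06, 0.28, -0.02, 0.29, 2.36, 3.72, 1.28, -1.41]
[0.73, -0.73, 0.04, 0.44, 0.49, 0.01, 0.27, 0.17, 0.24, 2.47, 3.81, 1.34, -2.82]
[0.73, 0.21, -0.02, 0.37, 0.51, -0.19, 0.25, -1.18, 0.56, 2.33, 1.94, 1.76, -0.84]
[0.72, -0.89, -0.07, 0.4, 0.54, 0.02, 0.26, 0.25, 0.4, 2.27, 4.02, 1.38, 2.94]
[0.71, -0.15, 0.16, 0.4, 0.48, -0.14, 0.3, -1.3, -0.12, 2.57, 1.73, 1.46, -1.8]
[0.71, -0.14, 0.17, 0.36, 0.53, -0.12, 0.34, -0.68, -0.62, 2.41, 1.02, 0.48, -3.09]
[0.69, -0.8, 0.06, 0.37, 0.56, -0.02, 0.31, 0.04, -0.12, 2.36, 4.11, 0.71, 2.0]
[0.69, 0.15, 0.09, 0.42, 0.46, -0.2, 0.27, -1.41, 0.38, 2.37, 1.63, 1.76, -1.3]
[0.68, -0.09, 0.19, 0.44, 0.44, -0.16, 0.32, -1.52, -0.26, 2.57, 1.49, 1.63, -1.69]
```

```bash
cat > look.py <<'E'
from h import *
import pickle
y=-np.array([-np.sin(.45),np.cos(.45),0]);q=m2q(frame(np.array([0,0,-1.]),y))
log=[]
def snap(tag,labels):
    manip.dwell(.1);s=manip.state();d=eyes.capture("wrist");P=wristP(d,s)
    r={}
    for l in labels:
        r[l]=[(o["centre"],o["confidence"]) for o in nets.spot_point("wrist",l)[:3]]
        print(tag,l,[(np.round(c,1).tolist(),round(k,2)) for c,k in r[l]])
    log.append((tag,P,r,d["pixels"]))
    cv2.imwrite(f"pics/{tag}.png",d["pixels"][:,:,::-1])
manip.goto([.56,.16,.30],q);snap("r1",["sprocket","plate_a","rack"])
manip.goto([.48,.10,.30],q);snap("r2",["sprocket","plate_a","rack"])
for i,j in enumerate(([-0.67,-0.58,2.45,1.29,0.45,-2.64],[-1.46,0.05,2.26,1.29,1.66,-2.8])):
    manip.set_joints(j);snap(f"l{i}",["lens","lens_rim","magnifier"])
pickle.dump(log,open("log.pkl","wb"))
print(manip.state()["time"])
a=[l[3][:,:,::-1] for l in log]
a=np.vstack([np.hstack(a[:2]),np.hstack(a[2:])])
cv2.imwrite("pics/four.png",cv2.resize(a,(800,600),interpolation=cv2.INTER_AREA))
E
python3 look.py
```

```text
r1 sprocket [([302.9, 160.7], 0.79), ([323.8, 287.0], 0.15)]
r1 plate_a [([238.4, 157.3], 0.93), ([173.2, 153.4], 0.8)]
r1 rack [([238.8, 149.0], 0.85)]
r2 sprocket [([285.7, 66.2], 0.81)]
r2 plate_a [([219.1, 65.4], 0.9), ([147.3, 62.0], 0.62)]
r2 rack [([221.7, 68.4], 0.58)]
l0 lens [([251.5, 204.4], 0.84)]
l0 lens_rim [([276.5, 279.1], 0.55)]
l0 magnifier []
l1 lens [([254.3, 197.3], 0.76), ([61.1, 92.8], 0.47)]
l1 lens_rim [([315.1, 214.4], 0.84)]
l1 magnifier [([61.7, 93.3], 0.64)]
10.425
```

View pics/four.png

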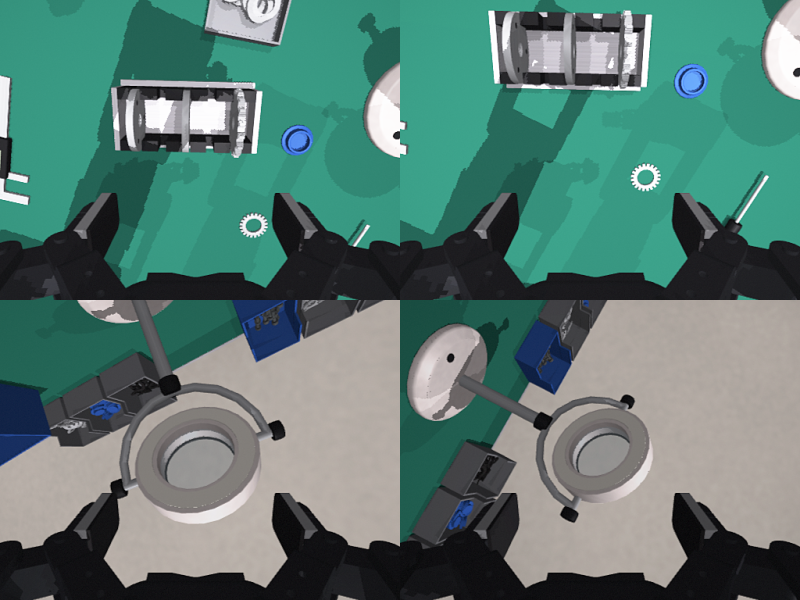

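```bash
cat > fit.py <<'E'
from h import *
import pickle
from scipy.optimize import least_squares
log=pickle.load(open("log.pkl","rb"));S=np.load("P.npy")
masks={}
def getmask(cam,tag,P):
    best=None
    for l in ("mag_head","lens"):
        m=nets.masks_of(cam,l)
        if m: print(tag,l,[(round(o["confidence"],2),int(o["region"].sum()),np.round(o["box"]).tolist()) for o in m[:2]])
        if m and (best is None or m[0]["confidence"]>best["confidence"]): best=m[0]
    masks[tag]=(P,best["region"] if best else None)
s=manip.state();d=eyes.capture("wrist");getmask("wrist","l1",wristP(d,s))
eyes.capture("scene");getmask("scene","scene",S[0]);eyes.capture("top");getmask("top","top",S[1])
manip.set_joints([-0.67,-0.58,2.45,1.29,0.45,-2.64]);manip.dwell(.1)
s=manip.state();d=eyes.capture("wrist");getmask("wrist","l0",wristP(d,s))
pickle.dump(masks,open("masks.pkl","wb"));print(manip.state()["time"])
a=[]
for t,dd in (("l0",log[2][3]),("l1",log[3][3])):
    im=dd.copy();im[cv2.dilate(masks[t][1].astype(np.uint8),np.ones((3,3)))-masks[t][1]>0]=[255,0,0];a.append(im[:,:,::-1])
cv2.imwrite("pics/m.png",cv2.resize(np.hstack(a),(800,300)))
E
python3 fit.py
```

```text
l1 mag_head [(0.69, 12080, [257.0, 201.0, 129.0, 125.0])]
l1 lens [(0.76, 12108, [257.0, 200.0, 126.0, 119.0])]
scene mag_head [(0.62, 3817, [144.0, 208.0, 68.0, 72.0]), (0.45, 170, [222.0, 245.0, 18.0, 14.0])]
scene lens [(0.63, 3782, [147.0, 209.0, 74.0, 71.0])]
top mag_head [(0.95, 1651, [351.0, 135.0, 64.0, 33.0])]
top lens [(0.95, 1622, [348.0, 135.0, 69.0, 36.0])]
l0 mag_head [(0.81, 18953, [255.0, 214.0, 162.0, 148.0])]
l0 lens [(0.89, 18856, [253.0, 212.0, 163.0, 149.0])]
12.2417
```

View pics/m.png

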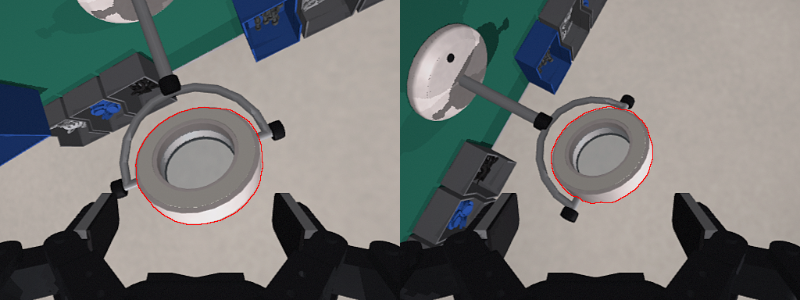

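```bash
cat > fit2.py <<'E'
from h import *
import pickle
from scipy.optimize import least_squares
log=pickle.load(open("log.pkl","rb"));S=np.load("P.npy");masks=pickle.load(open("masks.pkl","rb"))
th=np.linspace(0,2*np.pi,72,endpoint=False);D=np.c_[np.cos(th),np.sin(th)]
sup={t:((np.argwhere(m)[:,::-1]@D.T).max(0)+.5*np.abs(D).max(1)*1,P) for t,(P,m) in masks.items()}
def model(p):
    L=lensR(p[3],p[4]);c=np.c_[np.cos(th),np.sin(th)]*.084
    return p[:3]+np.vstack([np.c_[np.full(72,h),c]@L.T for h in(-.017,.017)])
knobs={"l0":[(152,242),(355,166)],"l1":[(216,275),(291,129)]}
def res(p,tags):
    r=[]
    for t in tags:
        s,P=sup[t];e=(proj(P,model(p))@D.T).max(0)-s
        r.append(e*(1 if t[0]=="l" else .7))
        if t in knobs:
            y=lensR(p[3],p[4])[:,1]
            k=proj(P,[p[:3]+p[5]*y,p[:3]-p[5]*y]);o=np.array(knobs[t],float)
            if np.linalg.norm(k[0]-o[0])>np.linalg.norm(k[0]-o[1]):o=o[::-1]
            r.append((k-o).ravel())
    return np.concatenate(r)
for tags in (["l0","l1"],["l0"],["l0","l1","scene","top"]):
    f=least_squares(res,[.726,-.158,.29,-.3,.6,.115],args=(tags,),loss="soft_l1")
    print(tags,f.x.round(4),"rms",[round(float(np.sqrt(np.mean(res(f.x,[t])**2))),2) for t in sup])
p0=f.x if 0 else least_squares(res,f.x,args=(["l0","l1"],),loss="soft_l1").x
np.save("lens.npy",p0)
P=[log[3][1]];h=log[3][2]["magnifier"][0][0]
A=P[0];u=np.array(h);M=np.array([A[0]-u[0]*A[2],A[1]-u[1]*A[2]]);print("base",np.linalg.solve(M[:,:2],-M[:,3]).round(4))
pts=[]
for n,(a,b) in {"spr":((302.9,160.7),(285.7,66.2)),"mid":((238.4,157.3),(219.1,65.4)),"far":((173.2,153.4),(147.3,62)),"rack":((238.8,149),(221.7,68.4))}.items():
    X,e=tri([log[0][1],log[1][1]],[a,b]);print(n,X.round(4),np.round(e,1));pts.append(X)
v=pts[2]-pts[0];print("yaw",np.arctan2(-v[0],v[1]),np.linalg.norm(v))
cv2.imwrite("pics/r1c.png",cv2.resize(log[0][3][90:210,130:350,::-1],(880*5//6,400),interpolation=cv2.INTER_CUBIC))
E
python3 fit2.py
```

```text
['l0', 'l1'] [ 0.7298 -0.1604  0.2895 -0.2808  0.5803  0.1154] rms [0.48, 0.68, 0.45, 0.44]
['l0'] [ 0.731  -0.1609  0.2896 -0.2885  0.5739  0.1158] rms [0.75, 0.84, 0.66, 0.34]
['l0', 'l1', 'scene', 'top'] [ 0.729  -0.16    0.2894 -0.2868  0.5842  0.1153] rms [0.47, 0.57, 0.36, 0.53]
base [ 0.7266 -0.1606]
spr [0.5824 0.1083 0.075 ] [0.6 0.7]
mid [0.5533 0.1715 0.0622] [0.5 0.5]
far [0.5241 0.2403 0.0599] [0.3 0.3]
rack [0.5527 0.1729 0.0085] [0.3 0.3]
yaw 0.4162214023217318 0.14509948594304153
```

View pics/r1c.png

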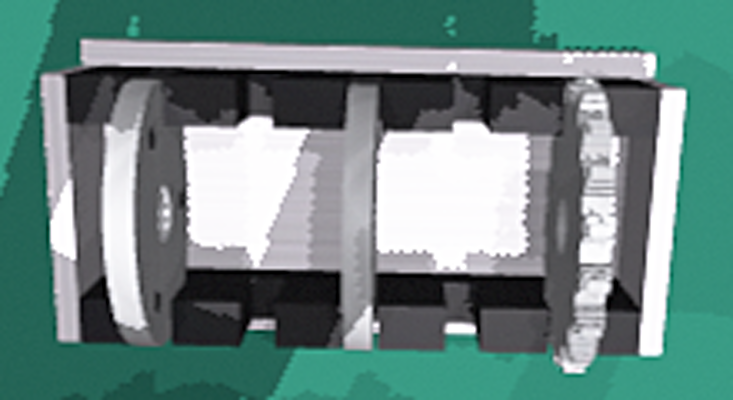

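```bash
cat > go.py <<'E'
from h import *
yaw=.42;y=-np.array([-np.sin(yaw),np.cos(yaw),0]);q=m2q(frame(np.array([0,0,-1.]),y))
p=np.load("lens.npy");L=lensR(-.285,.582);C=np.array([.729,-.160,.2897])
z=-L[:,2];T=C-.15*L[:,0]-.022*z;qT=m2q(frame(z,L[:,0]))
print("final ik",np.round(solve_ik(T,qT),2))
g=np.array([.5824,.107,.086])
manip.goto(g+[0,0,.12],q);print("t",manip.state()["time"])
manip.line_to(g,feed=.12);print(manip.state()["tool_pos"].round(4))
manip.grasp();s=manip.state();print(s["time"],s["opening"],s["gripper_force"],s["wrist_force"])
manip.line_to(g+[0,0,.12],feed=.1);manip.dwell(.1)
s=manip.state();print(s["time"],s["opening"],s["gripper_force"],s["wrist_force"],s["joint_pos"].round(2))
d=eyes.capture("wrist");cv2.imwrite("pics/lift.png",d["pixels"][:,:,::-1])
np.savez("T.npz",T=T,q=qT)
E
python3 go.py
```

```text
final ik [-0.44 -0.06  2.    0.14  0.63 -0.25]
t 15.3917
[0.5831 0.107  0.0869]
17.225 0.008050789857455205 60.76704025268555 [ 0.33843601 -0.53528211 -0.29547318]
18.675 0.008236685885373097 60.200207233428955 [ 0.64553316  0.15256189 -4.0389128 ] [-0.02  0.25  1.6  -0.    1.3   1.13]
```

View pics/lift.png

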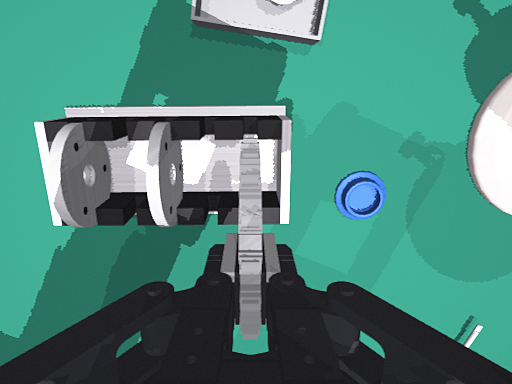

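The sprocket hangs between the fingers at about (250, 240). The plates still stand in their slots at about (85, 175) and (165, 175).

Run:
```python
from h import *
f=np.load("T.npz")
manip.line_to(f["T"],feed=.1,rotation=f["q"]);manip.dwell(.4)
s=manip.state();print(s["time"],s["tool_pos"].round(4),f["T"].round(4),2*np.arccos(min(1,abs(np.dot(s["eef_rot"],f["q"])))),s["opening"],s["gripper_force"],s["wrist_force"])
S=np.load("P.npy");uv=[];ims=[]
for c in("scene","top"):
    d=eyes.capture(c);ims.append(d["pixels"][100:300,100:360,::-1])
    r=nets.spot_point(c,"sprocket");print(c,[(o["centre"],o["confidence"]) for o in r[:2]]);uv.append(r[0]["centre"] if r else (0,0))
X,e=tri(S,uv);L=lensR(-.285,.582);print(X,e,"in lens",L.T@(X-[.729,-.160,.2897]))
d=eyes.capture("wrist");print([(o["centre"],o["confidence"]) for o in nets.spot_point("wrist","sprocket")[:2]],proj(wristP(d,s),f["T"]+.022*q2m(f["q"])[:,2]))
a=np.hstack([cv2.resize(i,(400,308)) for i in ims]);cv2.imwrite("pics/fin.png",a);cv2.imwrite("pics/finw.png",d["pixels"][:,:,::-1])
```

```text
21.575 [ 0.5971 -0.1213  0.2255] [ 0.5971 -0.1214  0.2256] 0.00026056921068388006 0.008082355026152802 60.26183903217316 [-4.63478053e-05 -6.75810973e-02 -3.60295377e+00]
scene [([177.3, 201.2], 0.71), ([276.4, 297.1], 0.71)]
top [([331.7, 179.1], 0.71), ([226.0, 204.4], 0.42)]
[ 0.61524094 -0.12035684  0.21331867] [np.float64(1.3096763469775328), np.float64(1.098721087014325)] in lens [-0.14249441  0.00605982  0.00233101]
[([250.3, 234.6], 0.96)] [[249.1912859  238.50478637]]
```

View pics/fin.png

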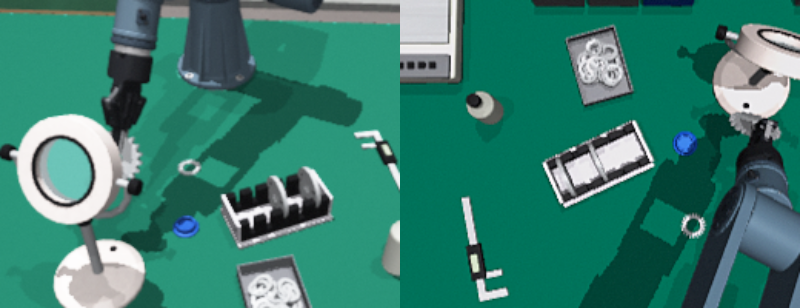

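View pics/finw.png

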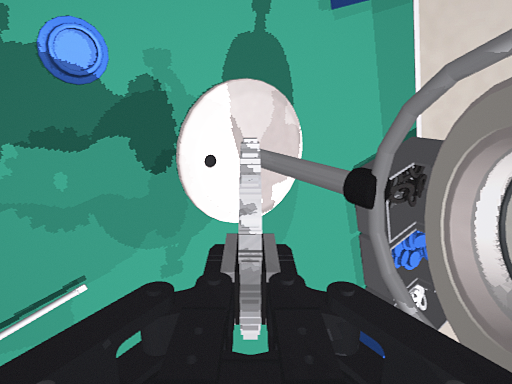

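The wrist view shows the disc edge-on and upright between the pads. Its net centre is (250, 235) against the expected (249, 239), about 3 mm off. The triangulated position is about 6 mm off the lens axis and 142 mm from the glass, so everything is within tolerance.

```bash
python3 -c "
from h import *
print(order.hand_in())"
```

```text
the job is handed in; nothing more can be done
None
```

The job is handed in with the sprocket still gripped at rest under the lens, measured about 142 mm from the glass and 6 mm off centre (within the limits); the plates looked undisturbed and nothing touched the magnifier that I could see, but the hand-in returned no verdict.

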